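# Shut and bolt the stone chest

### The job

Shut the little chest of stones on the bench: push its sliding lid fully home, slide the barrel bolt on the lid all the way across into the keeper on the chest's rail, then fold the bolt's handle right down into the notch so that the bolt cannot slide back. Leave the tools and other things lying round the chest where they are.

Things in the scene. Friction and masses are not known exactly. Their poses are not given: they have to be found in the camera images.
- chest: Dark wood chest fixed to the bench, 176 (x) x 240 (y) x 70 mm, open above, stones inside. Origin: centre of its underside, on the bench; all x, y, z below are mm in its frame (z up; yaw within 0.35 rad of the world's axes). Its two long rails (x = -88..-68 and 68..88) have their tops at z = 70; the lid runs along y in grooves under them and has been left drawn out past the -y end.
- lid (a joint): Sliding lid (wood, top at z = 64): m drawn out towards the chest's -y; 0 = fully home against its stop, at most 0.115. Slides along the chest's y with about 2.5 N of friction plus 8 N per m/s, and stays where it is left.
- lid_end (a point): Middle of the outer face of the lid's end board, the upright board 176 (x) x 12 (y) x 34 mm (z = 34..68) across the lid's -y end: the face to push, in the chest's +y direction. With the lid home it is at (0, -133, 51) mm.
- bolt (a joint): Steel barrel bolt on the lid near its end board: m its bar has slid along the chest's +x; 0 = drawn back, 0.040 = stop, fully across. About 2 N of friction plus 8 N per m/s; stays where it is left. Across, the bar passes through the keeper, whose opening it meets only with the lid within about 4 mm of home.
- handle (a joint): Bolt handle: angle about the bar's axis; 0 = straight up, 1.571 = folded flat towards the chest's +y (away from the end board), least -0.2. About 0.025 N m of friction; stays where it is left. Between the ends of the slot it must stand about upright; only with the bolt drawn back (under 0.003) or across (beyond about 0.035) does it fold, into a notch in the barrel's +y wall that holds the bolt.
- bolt_knob (a point): Centre of the 14 mm ball knob on the bolt's handle, a 6 mm steel stem standing out of the bar; knob centre 30 mm from the bar's axis. Upright: z = 109 (top 116); folded down: z = 79, 30 mm to the +y side of the bar, 8 mm clear of the lid. Stem and knob are at x = -10 with the bolt drawn back, x = 30 fully across.
- bolt_tip (a point): Rounded free end of the bolt's bar, on its axis; at x = 50 drawn back, x = 90 fully across. The bar, 10 mm thick, lies along x at z = 79 and y = -85 (lid home) in a slotted barrel on a 92 x 52 mm plate on the lid, with collars at the barrel's ends (x = -26..-18 and 38..48); the barrel reaches z = 90.
- keeper (a point): Centre of the opening of the keeper, a steel staple fixed on the chest's +x rail at (78, -85, 79) mm, opening 16 mm wide, 16 mm long in x; its arch reaches z = 90.
- pigment_jar: Small brown screw-top jar, 35 mm across, 46 mm tall, standing behind the chest, loose; leave alone. Origin: centre of its base.
- wax_star: Flat star of casting wax, 31 x 31 x 8 mm, lying by the +y end of the chest, loose; leave alone. Origin: centre of its underside.
- ring_clamp: Turned wooden ring clamp, 30 x 150 x 31 mm, lying to the left of the chest, loose; leave alone. Origin: centre of the underside, long axis y.

How it is judged:
By the outcome, as a careful person would: the job done as asked, in the order asked, and still so for the second after the job is handed in, with the robot touching nothing.
It also fails if it takes over 45 s, if anything falls off the work surface, if the arm or the gripper's body presses on something with over 40 N, if the wrist force passes 120 N, or if a joint passes its speed limit or range.

### The arm

A 6-joint arm with a two-finger parallel gripper is mounted at the origin on a cart in front of the work surface, level with it; the furniture and walls round the work are solid. World frame = base frame: x ahead of the robot, y to its left, z up, the work surface at z = 0. Lengths are in m, angles in rad, forces in N, time in s.
With the tool pointing down it reaches from about 0.275 to 0.725 m from the base axis. Payload 15.9 kg.
Tool frame: the origin (TCP) lies at the very end of the fingers, on their centre line; the grasp point (between the pads) lies 19 mm behind it; z points along the fingers, y is the direction in which the jaws open and shut (so a half turn about z gives the same grasp; the last joint's range is limited). The gripper opens to 85 mm and grips with 20 to 120 N. Pads are 22 mm wide; open, the fingers measure 114 mm over their backs; the gripper's body (76 mm by 85 mm) begins 54 mm behind the grasp point. The pads swing forward as they close: fully open they stand 13 mm farther back than shut.
Start: joints at [1.17, 0.213, -0.034, 1.323, 0, 1.571], TCP at [0.195, 0.46, 0.231] pointing down, gripper open.
Joint ranges: [-2.98, 2.98], [-0.74, 1.72], [-1.14, 1.35], [-2.1, 2.04], [-1.57, 1.44], [-3.14, 3.14]. Speed limits (rad/s): [1.89, 1.89, 2.39, 2.57, 3.14, 3.14].

### API

Orientations are given as a unit quaternion [w, x, y, z].
In Python, from plant import arm, vision, job gives the robot as it stands.
- The arm moves only by the shell command python3 -m inch 'ROWS' [FORCE]. ROWS is JSON, a list of rows, each an object with "linear": the shift along the tool's x, y, z in mm, a list of three; "spin": the turn about the tool's z in degrees; "grip": the closure, from -1 (fully open) to 1 (shut), so that 0 is half open. In form: [{"linear": [tx, ty, tz], "spin": spin, "grip": grip}, ...]. A call has exactly 5 rows; each row shifts and turns the commanded pose from where the row before left it, along the tool's axes as they then stand; what a row does not reach is not made up. A row lasts 1/8 s, in which the tool goes at most 62.5 mm and 10.7 degrees, less where a joint would pass 70% of its speed; a pose out of reach is approached as far as the arm can. A call is refused whole if a number of a shift passes 62.5 or a number of a turn 10.7, either way. A call with a gripper value outside its range is refused whole. The fingers move at their own pace and stop on an object; FORCE is the grip in N (left out, the last holds). Time passes only in rows, so rows that do not move let the fingers close, or fill a call up. It gives the time, the measured TCP pose, the force and the opening at its end, in the units of the state.
- arm.observe(): the state, without advancing time (a new reading comes with each control period).
- vision.snapshot(name): name is "scene" or "top" or "wrist"; returns a dict with "pixels" (384x512x3 uint8, red, green, blue), "vertical_fov" (degrees; the focal length in pixels is half the picture's height over the tangent of half this angle, whatever the lens; pixels are square), "cx", "cy" (the principal point, pixels), "distortion" ([k1, k2, p1, p2, k3] as OpenCV has them; the pictures are not rectified), "R" (3x3) and "t" (3): a world point X has camera coordinates R X + t; the wrist camera has in their place "hand_eye" (4x4, takes a point from camera to tool coordinates, whose origin is the TCP and whose axes are the flange's). Camera axes: x right, y down, z forward; pixel columns grow to the right and rows downward; lengths in m; the calibration is good to about 2 mm. A picture is of the moment at which its call begins: read the wrist's pose just before it. There is no depth.
- job.finish_job(): hands the job in, once; it reports no verdict.
The state is a dict: "t": time; "q": joint angles; "dq": joint speeds; "joint_efforts": joint torques, N m; "tool_pos": TCP position; "orientation": TCP orientation; "contact_force": force on the tool from outside, world axes, zero at the start; "torque": the same for the moment, N m; "gripper_width": finger opening in m.
Only numpy, scipy, OpenCV 4.12 (cv2) and the standard library are available. Lean on these libraries where they do the work, as an engineer would, in place of code of your own. Each camera call takes 0.05 s, during which the arm holds its last target.

## Working session

There is one attempt and no reset: what is moved stays moved. The work goes in short steps, Python scripts to look and compute and a shell command to move; the robot and the scene stay as the last step left them, time stands still between calls to the robot, and variables do not carry over. Pictures are saved under pics/ and viewed, and the job is handed in when it is done.

```bash
ls; mkdir -p pics; python3 - <<'E'
from plant import arm, vision, job
import cv2
s=arm.observe(); print({k:s[k] for k in('t','tool_pos','orientation','gripper_width','contact_force')})
for n in("scene","top","wrist"):
    d=vision.snapshot(n); cv2.imwrite(f"pics/{n}0.png",d["pixels"][:,:,::-1])
    print(n,{k:v for k,v in d.items() if k!="pixels"})
E
```

```text
pics
{'t': 0.0, 'tool_pos': array([0.19495428, 0.46007467, 0.23081485]), 'orientation': array([-1.03930396e-04,  1.99077400e-01,  9.79983611e-01, -5.48688928e-04]), 'gripper_width': 0.08530819293902858, 'contact_force': array([-0.93028388, -0.60950176,  0.29172232])}
scene {'vertical_fov': 51.405618184667105, 'cx': 251.14491817609925, 'cy': 191.09873037398225, 'distortion': array([-0.04518766,  0.        ,  0.        ,  0.        ,  0.        ]), 'R': array([[ 0.90424745, -0.42644231,  0.02198894],
       [-0.23357072, -0.53706913, -0.81055627],
       [ 0.35746506,  0.72780747, -0.58524783]]), 't': array([-0.41934172,  0.24157624,  0.72940095])}
top {'vertical_fov': 49.21437218120742, 'cx': 255.75829245460756, 'cy': 190.40585501896135, 'distortion': array([-0.0611136,  0.       ,  0.       ,  0.       ,  0.       ]), 'R': array([[ 0.02307468, -0.9996992 , -0.00831122],
       [-0.98295626, -0.02117001, -0.1826166 ],
       [ 0.18238572,  0.01238338, -0.98314907]]), 't': array([0.06000797, 0.50497565, 1.11397042])}
wrist {'vertical_fov': 60.04892122934662, 'cx': 255.61393184347867, 'cy': 191.31393963278447, 'distortion': array([-0.04349555,  0.        ,  0.        ,  0.        ,  0.        ]), 'hand_eye': array([[-2.08096901e-04, -9.51463754e-01, -3.07760753e-01,
         7.75132910e-02],
       [ 9.99999956e-01, -2.63779026e-04,  1.39326702e-04,
         1.87270921e-05],
       [-2.13745138e-04, -3.07760710e-01,  9.51463767e-01,
        -1.42106995e-01],
       [ 0.00000000e+00,  0.00000000e+00,  0.00000000e+00,
         1.00000000e+00]])}
```

View pics/scene0.png

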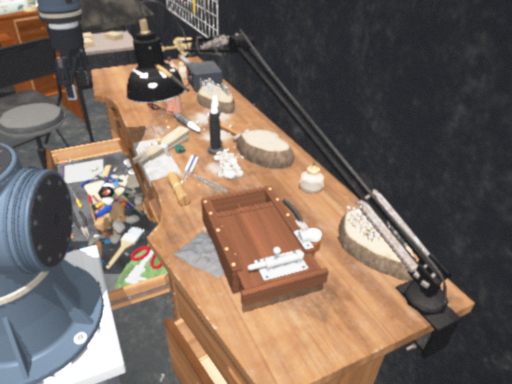

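View pics/top0.png

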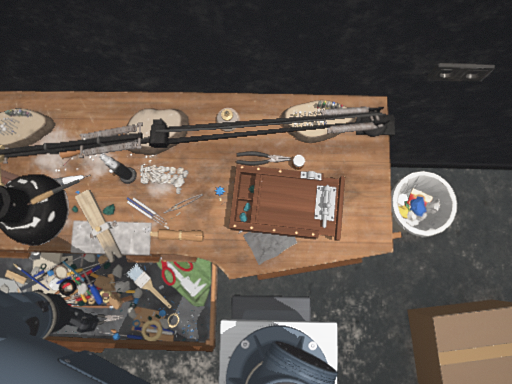

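```bash
python3 - <<'E'
import cv2
a=cv2.imread("pics/top0.png"); 
cv2.imwrite("pics/top0c.png",cv2.resize(a[60:260,150:400],None,fx=3.2,fy=3,interpolation=cv2.INTER_CUBIC)[:600,:800])
E
```

```text
(no output)
```

View pics/top0c.png

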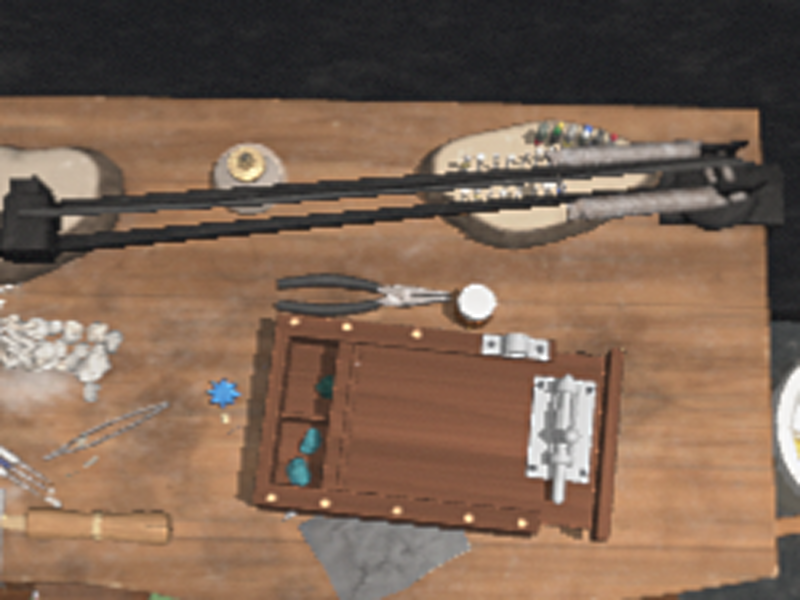

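```bash
python3 - <<'E'
import cv2
a=cv2.imread("pics/scene0.png"); 
cv2.imwrite("pics/scene0c.png",cv2.resize(a[170:320,180:380],None,fx=4,fy=4,interpolation=cv2.INTER_CUBIC))
a=cv2.imread("pics/top0.png"); 
cv2.imwrite("pics/top0d.png",cv2.resize(a[160:250,220:350],None,fx=6,fy=6,interpolation=cv2.INTER_CUBIC))
E
```

```text
(no output)
```

View pics/scene0c.png

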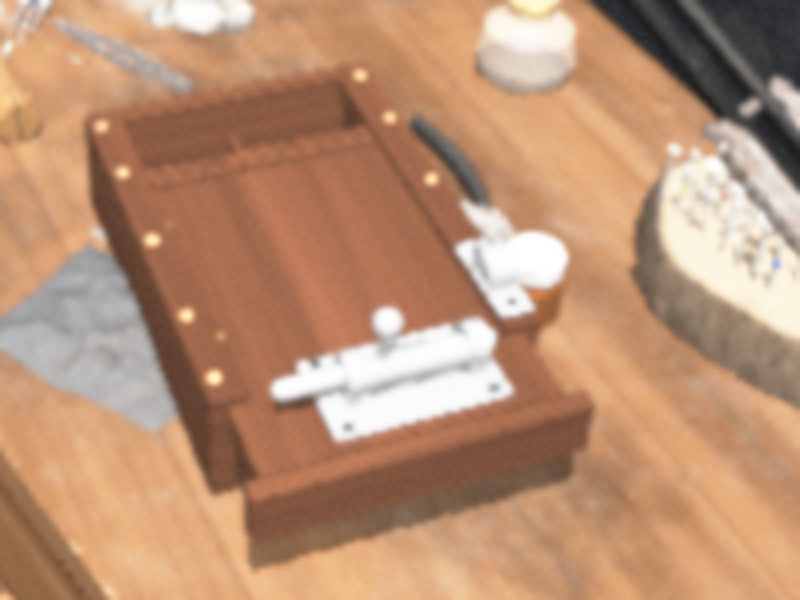

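View pics/top0d.png

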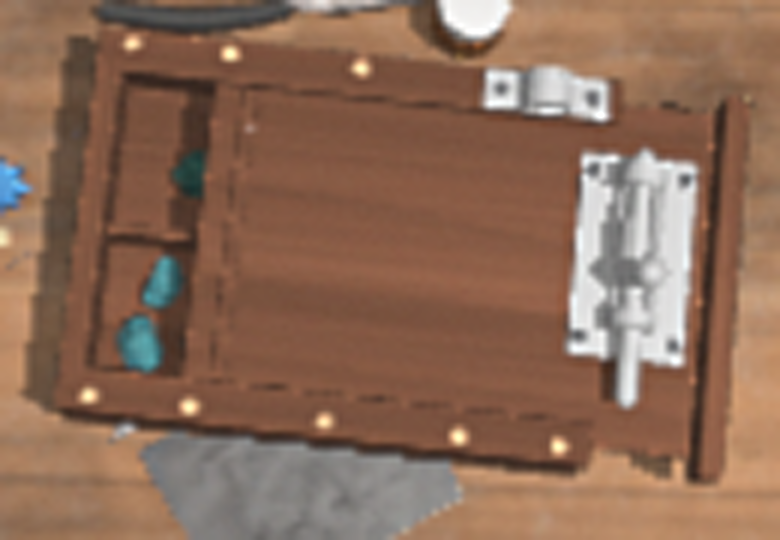

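```bash
cat > h.py <<'E'
import numpy as np, cv2
from scipy.spatial.transform import Rotation as Ro
def cam(d,s=None):
    f=d["pixels"].shape[0]/2/np.tan(np.radians(d["vertical_fov"]/2))
    K=np.array([[f,0,d["cx"]],[0,f,d["cy"]],[0,0,1]]);D=np.array(d["distortion"])
    if "R" in d: R,t=np.array(d["R"]),np.array(d["t"])
    else:
        w,x,y,z=s["orientation"]; T=np.eye(4);T[:3,:3]=Ro.from_quat([x,y,z,w]).as_matrix();T[:3,3]=s["tool_pos"]
        M=np.linalg.inv(T@d["hand_eye"]);R,t=M[:3,:3],M[:3,3]
    return K,D,R,t
def proj(c,P):
    K,D,R,t=c; return cv2.projectPoints(np.float64(P).reshape(-1,1,3),cv2.Rodrigues(R)[0],t,K,D)[0].reshape(-1,2)
def ray(c,uv,z):
    K,D,R,t=c; p=cv2.undistortPoints(np.float64([[uv]]),K,D)[0,0]
    C=-R.T@t; v=R.T@np.array([p[0],p[1],1]); return C+v*(z-C[2])/v[2]
def c2w(p,P):  # p=(X,Y,yaw)
    P=np.atleast_2d(P)/1000.; c,s=np.cos(p[2]),np.sin(p[2])
    return np.c_[p[0]+c*P[:,0]-s*P[:,1],p[1]+s*P[:,0]+c*P[:,1],P[:,2]]
E
cat > fit.py <<'E'
from plant import vision
from h import *
from scipy.optimize import least_squares
ct=cam(vision.snapshot("top")); cs=cam(vision.snapshot("scene"))
T=lambda u,v:(220+u/6,160+v/6); S=lambda u,v:(180+u/4,170+v/4)
# obs: cam, uv, chest pt, moves with lid
O=[(ct,T(100,33),(88,120,70),0),(ct,T(65,405),(-88,120,70),0),(ct,T(592,455),(-88,-120,70),0),(ct,T(617,88),(88,-120,70),0),
(ct,T(546,88),(78,-85,90),0),(ct,T(745,100),(88,-133,68),1),(ct,T(716,478),(-88,-133,68),1),(ct,T(655,272),(-10,-85,109),1),
(cs,S(90,122),(-88,120,70),0),(cs,S(355,68),(88,120,70),0),(cs,S(213,405),(-88,-120,70),0),
(cs,S(248,495),(-88,-133,68),1),(cs,S(590,405),(88,-133,68),1),(cs,S(388,322),(-10,-85,109),1)]
def res(p):
    r=[]
    for c,uv,P,m in O:
        Q=np.array(P,float); Q[1]-=1000*p[3]*m
        r.append(proj(c,c2w(p,Q))[0]-uv)
    return np.array(r).ravel()
q=least_squares(res,[0.45,0,-0.05,0.06],loss="soft_l1")
print(q.x); print(np.round(q.fun.reshape(-1,2),1))
E
python3 fit.py
```

```text
[ 0.47299659  0.01190312 -0.08181592  0.04385652]
[[ 0.3 -1. ]
 [-1.3  0.7]
 [ 0.5  1.7]
 [ 1.3 -1.4]
 [ 1.  -0.8]
 [ 0.5 -1.1]
 [ 1.   0.1]
 [-2.2  1.5]
 [-2.6 -1.7]
 [ 0.7 -2.1]
 [-0.9  0.1]
 [ 0.4  0.9]
 [ 1.7 -1.2]
 [-3.6 -0.6]]
```

```bash
python3 - <<'E'
from plant import vision
from h import *
ct=cam(vision.snapshot("top")); cs=cam(vision.snapshot("scene"))
def plane(c,a,b):
    C=-c[2].T@c[3]; n=np.cross(ray(c,a,0)-C,ray(c,b,0)-C); n/=np.linalg.norm(n); return n,n@C
for ta,tb in [((180,127),(380,111)),((180,136),(300,125))]:
  for sa,sb in [((250,55),(400,225)),((250,62),(390,232))]:
    n1,d1=plane(ct,ta,tb);n2,d2=plane(cs,sa,sb)
    for y in(0.1,0,-.1,-.2):
        A=np.array([n1,n2,[0,1,0]]);print(np.linalg.solve(A,[d1,d2,y]).round(3),end=' ')
    print()
E
```

```text
[0.624 0.1   0.266] [0.653 0.    0.215] [ 0.682 -0.1    0.165] [ 0.711 -0.2    0.114] 
[0.639 0.1   0.224] [0.671 0.    0.165] [ 0.703 -0.1    0.106] [ 0.736 -0.2    0.047] 
[0.591 0.1   0.302] [0.62  0.    0.251] [ 0.649 -0.1    0.201] [ 0.678 -0.2    0.151] 
[0.603 0.1   0.266] [0.635 0.    0.208] [ 0.667 -0.1    0.149] [ 0.698 -0.2    0.091]
```

```bash
R='x'; python3 -m inch '[{"linear":[-32,-29,0],"spin":0,"grip":1},{"linear":[-32,-29,0],"spin":0,"grip":1},{"linear":[-32,-29,0],"spin":0,"grip":1},{"linear":[-32,-29,0],"spin":0,"grip":1},{"linear":[-32,-29,0],"spin":0,"grip":1}]' 30
python3 -m inch '[{"linear":[-32,-29,0],"spin":0,"grip":1},{"linear":[-32,-29,0],"spin":0,"grip":1},{"linear":[-32,-29,0],"spin":0,"grip":1},{"linear":[-32,-29,0],"spin":0,"grip":1},{"linear":[-32,-29,0],"spin":0,"grip":1}]'
python3 -m inch '[{"linear":[-32,-29,0],"spin":0,"grip":1},{"linear":[-32,-29,0],"spin":0,"grip":1},{"linear":[-32,-29,0],"spin":0,"grip":1},{"linear":[-32,-29,0],"spin":0,"grip":1},{"linear":[-32,-29,0],"spin":0,"grip":1}]'
python3 -m inch '[{"linear":[0,0,0],"spin":10.2,"grip":1},{"linear":[0,0,0],"spin":10.2,"grip":1},{"linear":[0,0,0],"spin":10.2,"grip":1},{"linear":[0,0,0],"spin":10.2,"grip":1},{"linear":[0,0,0],"spin":10.2,"grip":1}]'
python3 -m inch '[{"linear":[0,0,0],"spin":10.2,"grip":1},{"linear":[0,0,0],"spin":10.2,"grip":1},{"linear":[0,0,0],"spin":0,"grip":1},{"linear":[0,0,0],"spin":0,"grip":1},{"linear":[0,0,0],"spin":0,"grip":1}]'
```

```text
t: 0.98
tool_pos: [0.2862, 0.2632, 0.2314]
orientation: [0.0, 0.199, 0.98, 0.0]
contact_force: [0.4, 0.6, 0.6]
gripper_width: 0.0001
t: 1.6
tool_pos: [0.377, 0.0671, 0.2314]
orientation: [0.0, 0.199, 0.98, 0.0]
contact_force: [0.9, 0.4, -0.2]
gripper_width: -0.0001
t: 2.22
tool_pos: [0.4677, -0.1289, 0.2313]
orientation: [0.0, 0.199, 0.98, 0.0]
contact_force: [0.4, 0.3, -0.8]
gripper_width: -0.0002
t: 2.85
tool_pos: [0.4673, -0.1274, 0.2313]
orientation: [-0.0, 0.604, 0.797, -0.0]
contact_force: [0.0, -0.6, 0.6]
gripper_width: -0.0
t: 3.48
tool_pos: [0.4673, -0.1274, 0.2313]
orientation: [-0.0, 0.733, 0.681, -0.0]
contact_force: [0.8, -0.1, 0.8]
gripper_width: -0.0002
```

```bash
cat > wl.py <<'E'
import sys
from plant import arm,vision
from h import *
import pickle
s=arm.observe(); d=vision.snapshot("wrist"); n=sys.argv[1]
pickle.dump((s,d),open(f"pics/{n}.pkl","wb"))
cv2.imwrite(f"pics/{n}.png",cv2.resize(d["pixels"][:,:,::-1],None,fx=1.5,fy=1.5,interpolation=cv2.INTER_CUBIC))
w,x,y,z=s["orientation"];M=Ro.from_quat([x,y,z,w]).as_matrix()
print(s["t"],s["tool_pos"],np.degrees(np.arctan2(M[1,0],M[0,0])),s["q"],s["contact_force"],s["gripper_width"])
E
python3 wl.py w1
```

```text
3.475 [ 0.46729484 -0.12743269  0.23128637] 85.77460421196452 [-2.66226998e-01  1.80718553e-01 -7.43303512e-02  1.31581786e+00
 -3.72035195e-06  1.37831640e+00] [ 0.81035864 -0.09064082  0.82388792] -0.00023034097664007802
```

View pics/w1.png

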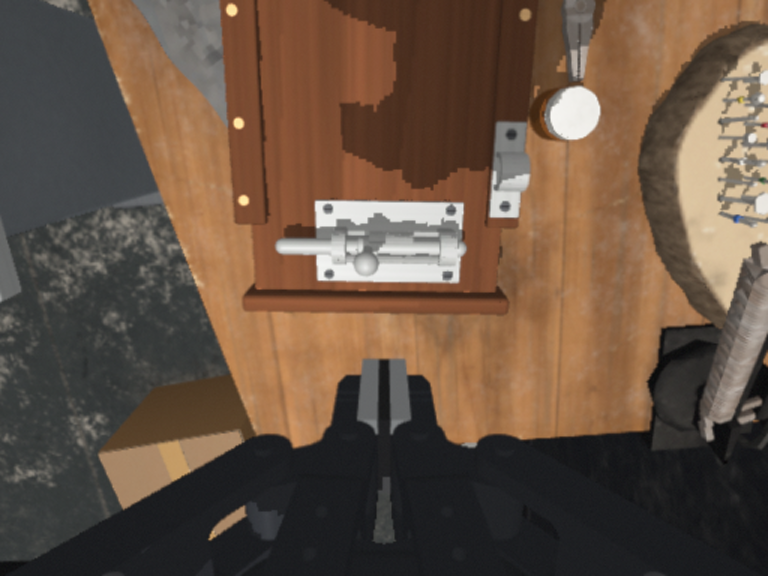

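```bash
cat > fit2.py <<'E'
from h import *
import pickle
from scipy.optimize import least_squares
c=cam(*pickle.load(open("pics/w1.pkl","rb"))[::-1])
O=[((235,223),(-88,-120,70),0),((266,223),(-68,-120,70),0),((488,219),(68,-120,70),0),((518,223),(88,-120,70),0),
((512,172),(78,-85,90),0),((227,0),(-88,60,70),2),
((243,309),(-88,-133,68),1),((507,312),(88,-133,68),1),((366,264),(-10,-85,109),1),((278,246),(-35,-85,79),3),((466,247),(50,-85,79),1)]
def res(p,full=0):
    r=[]
    for uv,P,m in O:
        if m>1 : continue
        Q=np.array(P,float); Q[1]-=1000*p[3]*(m&1)
        r.append(proj(c,c2w(p,Q))[0]-np.array(uv)/1.5)
    return np.array(r).ravel()
q=least_squares(res,[0.473,0.012,-0.08,0.044],loss="soft_l1")
print(q.x); print(np.round(q.fun.reshape(-1,2),1))
for P in [(0,-133-1000*q.x[3],51),(0,-133,51),(-10,-85,109),(30,-85,109)]: print(P,c2w(q.x,P)[0].round(4))
E
python3 fit2.py
```

```text
[ 0.47539794  0.01405999 -0.07700081  0.04732997]
[[-0.5 -0.1]
 [ 0.3 -0.1]
 [-0.5  3. ]
 [ 1.   0.5]
 [ 2.8 -2.5]
 [ 0.1  2.8]
 [ 2.5  1.3]
 [-5.5 -3.7]
 [-4.5 -0.5]]
(0, np.float64(-180.32997377328996), 51) [ 0.4615 -0.1657  0.051 ]
(0, -133, 51) [ 0.4652 -0.1185  0.051 ]
(-10, -85, 109) [ 0.4589 -0.0699  0.109 ]
(30, -85, 109) [ 0.4988 -0.073   0.109 ]
```

```bash
python3 -m inch '[{"linear":[-33,-1.5,0],"spin":0,"grip":1},{"linear":[-33,-1.5,0],"spin":0,"grip":1},{"linear":[0,0,45],"spin":0,"grip":1},{"linear":[0,0,45],"spin":0,"grip":1},{"linear":[0,0,45],"spin":0,"grip":1}]'
python3 -m inch '[{"linear":[0,0,30],"spin":0,"grip":1},{"linear":[0,0,18],"spin":0,"grip":1},{"linear":[0,0,0],"spin":0,"grip":1},{"linear":[0,0,0],"spin":0,"grip":1},{"linear":[0,0,0],"spin":0,"grip":1}]'; python3 wl.py w2
```

```text
t: 4.15
tool_pos: [0.4592, -0.1931, 0.095]
orientation: [0.0, 0.733, 0.68, 0.0]
contact_force: [0.9, -0.2, -0.0]
gripper_width: 0.0002
t: 4.78
tool_pos: [0.4599, -0.1933, 0.0493]
orientation: [0.001, 0.733, 0.68, 0.0]
contact_force: [-0.4, -0.6, 0.6]
gripper_width: 0.0002
4.775 [ 0.45993776 -0.19329904  0.04925752] 85.64971250286412 [-3.97853061e-01  3.21175749e-01 -3.71846923e-01  8.76189128e-01
 -9.90187654e-06  1.24886971e+00] [-0.40640031 -0.60583916  0.59093573] 0.0001951321645830491
```

View pics/w2.png

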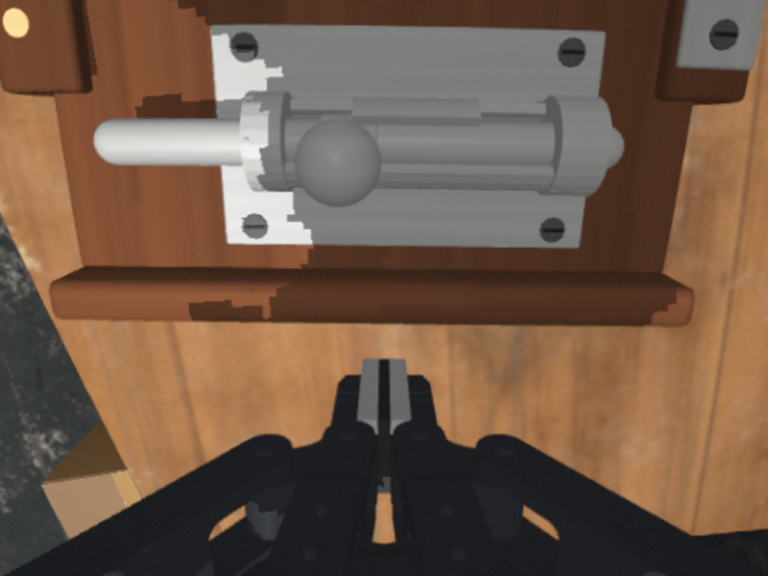

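```bash
python3 -m inch '[{"linear":[10,0,0],"spin":0,"grip":1},{"linear":[10,0,0],"spin":0,"grip":1},{"linear":[10,0,0],"spin":0,"grip":1},{"linear":[8,0,0],"spin":0,"grip":1},{"linear":[8,0,0],"spin":0,"grip":1}]'
python3 -m inch '[{"linear":[5,0,0],"spin":0,"grip":1},{"linear":[4,0,0],"spin":0,"grip":1},{"linear":[2,0,0],"spin":0,"grip":1},{"linear":[2,0,0],"spin":0,"grip":1},{"linear":[0,0,0],"spin":0,"grip":1}]'; python3 wl.py w3
```

```text
t: 5.45
tool_pos: [0.4632, -0.1466, 0.0485]
orientation: [0.0, 0.733, 0.68, 0.0]
contact_force: [1.3, -3.5, 1.0]
gripper_width: 0.0001
t: 6.08
tool_pos: [0.4635, -0.134, 0.0482]
orientation: [-0.0, 0.733, 0.68, -0.0]
contact_force: [0.1, 0.1, 0.7]
gripper_width: -0.0004
6.075 [ 0.46354887 -0.13399204  0.04817185] 85.64163625641173 [-2.81580685e-01  2.94335411e-01 -4.13358782e-01  8.63664432e-01
  2.95600053e-04  1.36528326e+00] [0.05738515 0.11295202 0.74753459] -0.0003562824052021569
```

View pics/w3.png

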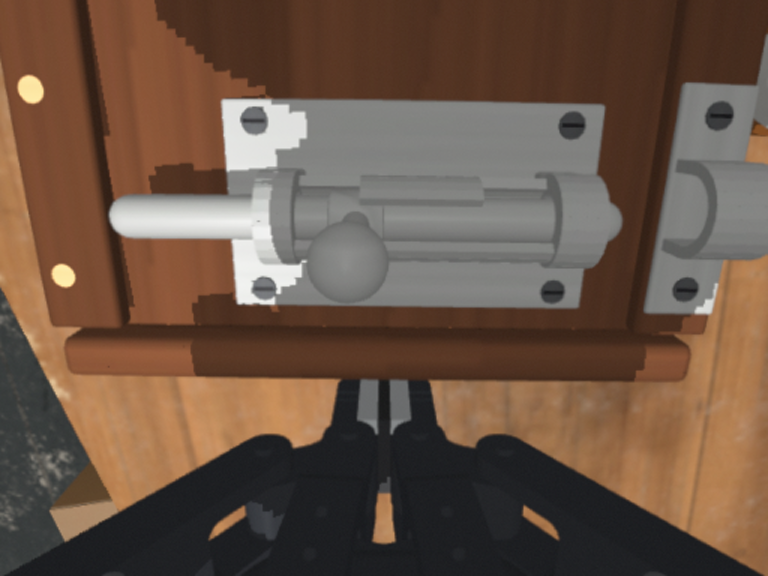

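```bash
python3 -m inch '[{"linear":[1.5,0,0],"spin":0,"grip":1},{"linear":[1.5,0,0],"spin":0,"grip":1},{"linear":[0,0,0],"spin":0,"grip":1},{"linear":[0,0,0],"spin":0,"grip":1},{"linear":[0,0,0],"spin":0,"grip":1}]'
python3 -m inch '[{"linear":[1,0,0],"spin":0,"grip":1},{"linear":[1,0,0],"spin":0,"grip":1},{"linear":[1,0,0],"spin":0,"grip":1},{"linear":[0,0,0],"spin":0,"grip":1},{"linear":[0,0,0],"spin":0,"grip":1}]'; python3 wl.py w4
```

```text
t: 6.75
tool_pos: [0.4641, -0.1311, 0.0483]
orientation: [-0.0, 0.733, 0.68, 0.0]
contact_force: [0.5, 0.7, 0.3]
gripper_width: 0.0
t: 7.38
tool_pos: [0.4642, -0.1308, 0.0485]
orientation: [0.002, 0.734, 0.679, -0.002]
contact_force: [-2.2, -23.2, -1.8]
gripper_width: -0.0002
7.375 [ 0.46416952 -0.13080571  0.04848442] 85.53726997310707 [-0.27109663  0.29210728 -0.41560256  0.861982   -0.00547941  1.37758592] [ -2.2204364 -23.1715427  -1.812361 ] -0.00019543757761674116
```

View pics/w4.png

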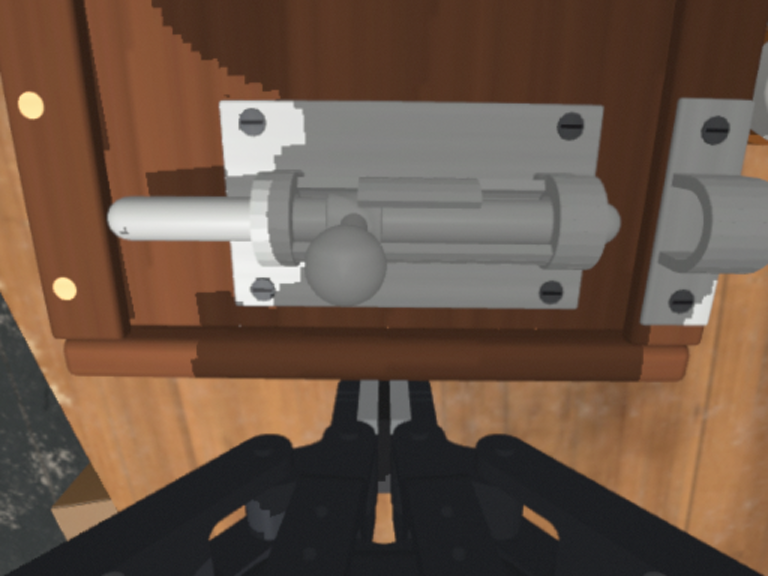

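```bash
python3 - <<'E'
from h import *
import pickle
s,d=pickle.load(open("pics/w4.pkl","rb")); c=cam(d,s)
w,x,y,z=s["orientation"];M=Ro.from_quat([x,y,z,w]).as_matrix()
f=lambda p:(M.T@(p-s["tool_pos"])*1000).round(1)
for n,uv,zz in[("knob",(346,265),.109),("knobtopish",(346,265),.106),("bar at stem",(355,219),.079),("tip",(621,223),.079),("keeper",(680,225),.079),("plateL",(228,203),.066),("plateR",(590,205),.066),("rail -x in",(128,335),.070),("rail+x in",(638,340),.070)]:
    p=ray(c,np.array(uv)/1.5,zz); print(n,p.round(4),f(p))
E
```

```text
knob [ 0.4635 -0.0742  0.109 ] [ 56.1  -5.  -60.8]
knobtopish [ 0.4632 -0.075   0.106 ] [ 55.3  -5.3 -57.8]
bar at stem [ 0.4637 -0.0718  0.079 ] [ 58.6  -5.1 -30.8]
tip [ 0.5239 -0.0773  0.079 ] [ 57.8  55.4 -30.8]
keeper [ 0.5377 -0.0788  0.079 ] [ 57.4  69.3 -30.8]
plateL [ 0.4315 -0.0676  0.066 ] [ 60.4 -37.5 -17.9]
plateR [ 0.5218 -0.0751  0.066 ] [ 59.9  53.1 -17.8]
rail -x in [ 0.3999 -0.0994  0.07  ] [ 26.2 -66.5 -21.7]
rail+x in [ 0.535  -0.1115  0.07  ] [ 24.7  69.1 -21.7]
```

```bash
python3 -m inch '[{"linear":[-10,0,0],"spin":0,"grip":1},{"linear":[0,0,-50],"spin":0,"grip":1},{"linear":[0,0,-50],"spin":0,"grip":0.2},{"linear":[33,-2.5,0],"spin":0,"grip":0.2},{"linear":[33,-2.5,0],"spin":0,"grip":0.2}]' 25
python3 -m inch '[{"linear":[0,0,0],"spin":0,"grip":0.2},{"linear":[0,0,0],"spin":0,"grip":0.2},{"linear":[0,0,0],"spin":0,"grip":0.2},{"linear":[0,0,0],"spin":0,"grip":0.2},{"linear":[0,0,0],"spin":0,"grip":0.2}]'; python3 wl.py w5; python3 - <<'E'
from plant import vision
import cv2
a=vision.snapshot("scene")["pixels"][:,:,::-1]
cv2.imwrite("pics/s5.png",cv2.resize(a[150:310,190:390],None,fx=4,fy=3.7,interpolation=cv2.INTER_CUBIC))
E
```

```text
t: 8.05
tool_pos: [0.4639, -0.0714, 0.1489]
orientation: [0.0, 0.734, 0.679, 0.001]
contact_force: [0.6, 0.7, 0.0]
gripper_width: 0.0344
t: 8.68
tool_pos: [0.4635, -0.0723, 0.1482]
orientation: [-0.0, 0.734, 0.679, -0.0]
contact_force: [0.5, -0.4, -0.1]
gripper_width: 0.034
8.675 [ 0.46351506 -0.0723073   0.1482277 ] 85.60517687612052 [-1.54750968e-01  1.82895759e-01 -2.84430161e-01  1.10357103e+00
  7.29078194e-07  1.49274949e+00] [ 0.52194967 -0.36751189 -0.06635698] 0.033997755773719475
```

View pics/w5.png

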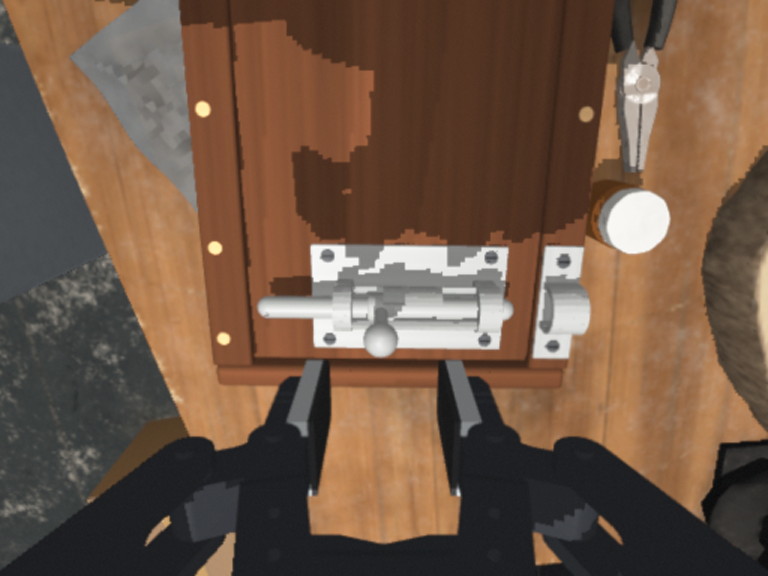

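View pics/s5.png

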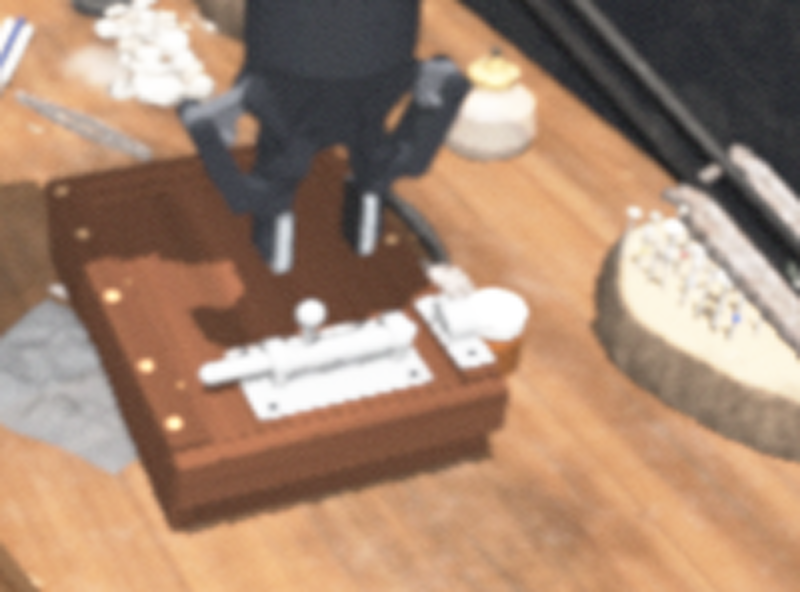

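```bash
python3 - <<'E'
from h import *
import pickle
s,d=pickle.load(open("pics/w5.pkl","rb")); c=cam(d,s)
w,x,y,z=s["orientation"];M=Ro.from_quat([x,y,z,w]).as_matrix()
for n,uv,zz in[("knob",(380,340),.109),("bar",(380,305),.079),("keeper",(568,308),.09)]:
    p=ray(c,np.array(uv)/1.5,zz); print(n,p.round(4),(M.T@(p-s["tool_pos"])*1000).round(1))
E
```

```text
knob [ 0.4633 -0.0745  0.109 ] [-2.2 -0.1 39.2]
bar [ 0.4634 -0.0707  0.079 ] [ 1.6 -0.2 69.2]
keeper [ 0.5444 -0.0743  0.09  ] [ 4.2 80.9 58.2]
```

```bash
python3 -m inch '[{"linear":[-1,0,25],"spin":0,"grip":0.2},{"linear":[-1,0,21],"spin":0,"grip":0.2},{"linear":[0,0,0],"spin":0,"grip":1},{"linear":[0,0,0],"spin":0,"grip":1},{"linear":[0,0,0],"spin":0,"grip":1}]' 25; python3 wl.py w6
```

```text
t: 9.4
tool_pos: [0.4629, -0.0739, 0.1023]
orientation: [-0.0, 0.734, 0.68, -0.0]
contact_force: [-2.6, 0.3, -13.0]
gripper_width: 0.0111
9.4 [ 0.46289446 -0.0738877   0.10231277] 85.637488218094 [-1.58281704e-01  2.16460814e-01 -3.65220739e-01  9.90158451e-01
 -6.00849580e-06  1.48865478e+00] [ -2.55260394   0.3472744  -13.04854887] 0.011139521370487545
```

View pics/w6.png

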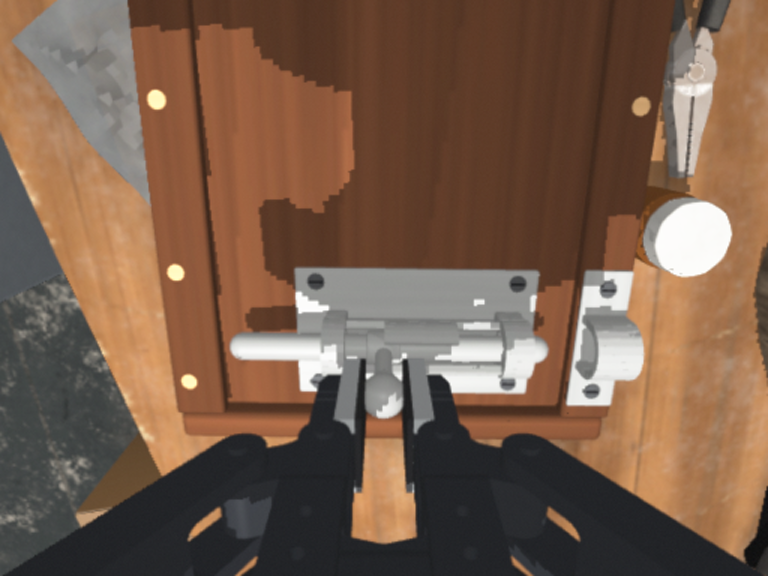

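```bash
python3 -m inch '[{"linear":[0,0,0],"spin":0,"grip":1},{"linear":[0,4,0],"spin":0,"grip":1},{"linear":[0,6,0],"spin":0,"grip":1},{"linear":[0,0,0],"spin":0,"grip":1},{"linear":[0,0,0],"spin":0,"grip":1}]'; python3 wl.py w7
```

```text
t: 10.07
tool_pos: [0.4738, -0.0748, 0.1024]
orientation: [0.0, 0.734, 0.68, 0.0]
contact_force: [2.3, 0.8, -15.2]
gripper_width: 0.0109
10.075 [ 0.47382091 -0.07478768  0.1023767 ] 85.63765769677768 [-1.56598804e-01  2.35828216e-01 -3.39901042e-01  9.94329605e-01
  7.71585593e-05  1.49033479e+00] [  2.27890743   0.79479129 -15.19541769] 0.010912402178720108
```

View pics/w7.png

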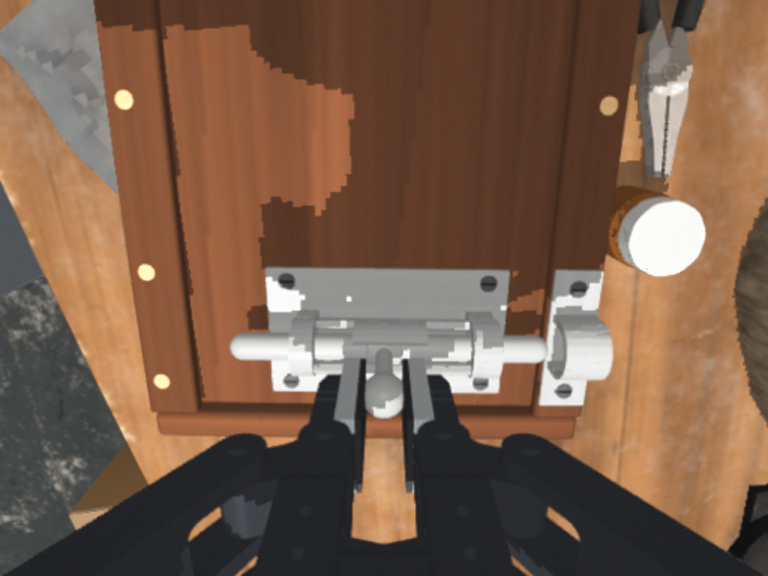

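```bash
python3 -m inch '[{"linear":[0,6,0],"spin":0,"grip":1},{"linear":[0,6,0],"spin":0,"grip":1},{"linear":[0,6,0],"spin":0,"grip":1},{"linear":[0,4,0],"spin":0,"grip":1},{"linear":[0,0,0],"spin":0,"grip":1}]'
python3 -m inch '[{"linear":[0,1.5,0],"spin":0,"grip":1},{"linear":[0,1.5,0],"spin":0,"grip":1},{"linear":[0,1,0],"spin":0,"grip":1},{"linear":[0,0,0],"spin":0,"grip":1},{"linear":[0,0,0],"spin":0,"grip":1}]'; python3 wl.py w8
```

```text
t: 10.75
tool_pos: [0.4959, -0.0765, 0.1023]
orientation: [0.0, 0.734, 0.68, 0.0]
contact_force: [2.4, -1.0, -13.8]
gripper_width: 0.0116
t: 11.38
tool_pos: [0.4976, -0.0766, 0.1021]
orientation: [-0.001, 0.734, 0.68, -0.001]
contact_force: [-12.2, 1.5, -3.5]
gripper_width: 0.0113
11.375 [ 0.49757796 -0.07661057  0.10212789] 85.62674725326272 [-1.52600842e-01  2.84645982e-01 -2.75135371e-01  1.01389509e+00
 -2.65610103e-04  1.49452359e+00] [-12.2073987    1.49453709  -3.52054955] 0.01133093714231393
```

View pics/w8.png

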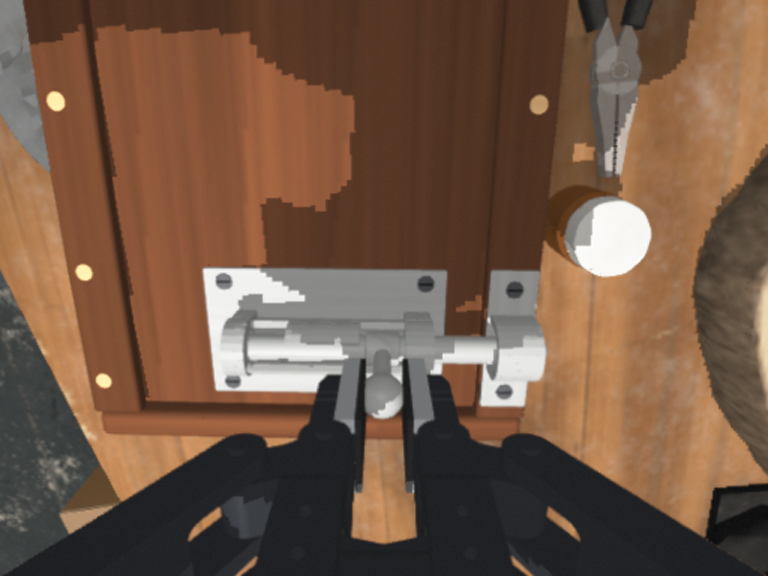

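```bash
python3 -m inch '[{"linear":[0,1,0],"spin":0,"grip":1},{"linear":[0,0.5,0],"spin":0,"grip":1},{"linear":[0,0,0],"spin":0,"grip":1},{"linear":[0,0,0],"spin":0,"grip":1},{"linear":[0,0,0],"spin":0,"grip":1}]'; python3 wl.py w9; python3 - <<'E'
from h import *
import pickle
s,d=pickle.load(open("pics/w9.pkl","rb")); 
c=cam(d,s)
w,x,y,z=s["orientation"];M=Ro.from_quat([x,y,z,w]).as_matrix()
for n,uv,zz in[("knob",(382,397),.109),("rail-",(145,402),.070),("rail+",(478,405),.07)]:
    p=ray(c,np.array(uv)/1.5,zz); print(n,p.round(4),(M.T@(p-s["tool_pos"])*1000).round(1))
E
```

```text
t: 12.05
tool_pos: [0.4979, -0.0766, 0.102]
orientation: [-0.002, 0.734, 0.68, -0.002]
contact_force: [-21.5, 1.6, 2.6]
gripper_width: 0.0113
12.05 [ 0.49792388 -0.07663074  0.10198333] 85.62664689634208 [-1.52397823e-01  2.87175088e-01 -2.72067298e-01  1.01644635e+00
 -4.86238371e-04  1.49472938e+00] [-21.4747768    1.56702573   2.57228551] 0.011255090461285509
knob [ 0.4988 -0.0775  0.109 ] [-0.8  0.9 -7. ]
rail- [ 0.4012 -0.096   0.07  ] [-26.7 -94.8  32.5]
rail+ [ 0.5346 -0.1068  0.07  ] [-27.2  39.   31.8]
```

View pics/w9.png

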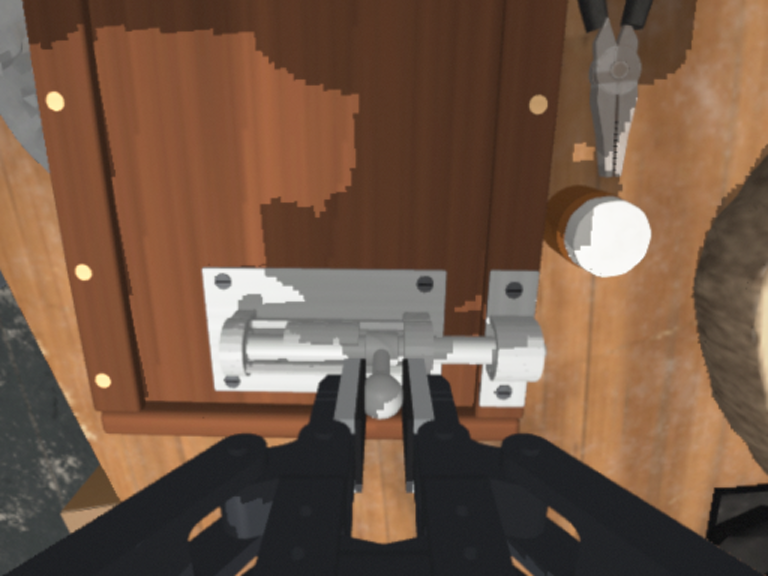

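```bash
python3 -m inch '[{"linear":[0,-1.5,0],"spin":0,"grip":1},{"linear":[4.5,0,0],"spin":0,"grip":1},{"linear":[4.5,0,0.5],"spin":0,"grip":1},{"linear":[4.3,0,1.2],"spin":0,"grip":1},{"linear":[0,0,0],"spin":0,"grip":1}]'; python3 wl.py w10
```

```text
t: 12.72
tool_pos: [0.4987, -0.0631, 0.1007]
orientation: [-0.001, 0.733, 0.68, -0.001]
contact_force: [-14.4, 0.6, 1.5]
gripper_width: 0.0115
12.725 [ 0.49874879 -0.0630925   0.10070315] 85.64787832071188 [-1.25815398e-01  2.84018677e-01 -2.79865581e-01  1.00934525e+00
 -2.83240645e-05  1.52093970e+00] [-14.35873674   0.55730249   1.50597146] 0.011513875214221996
```

View pics/w10.png

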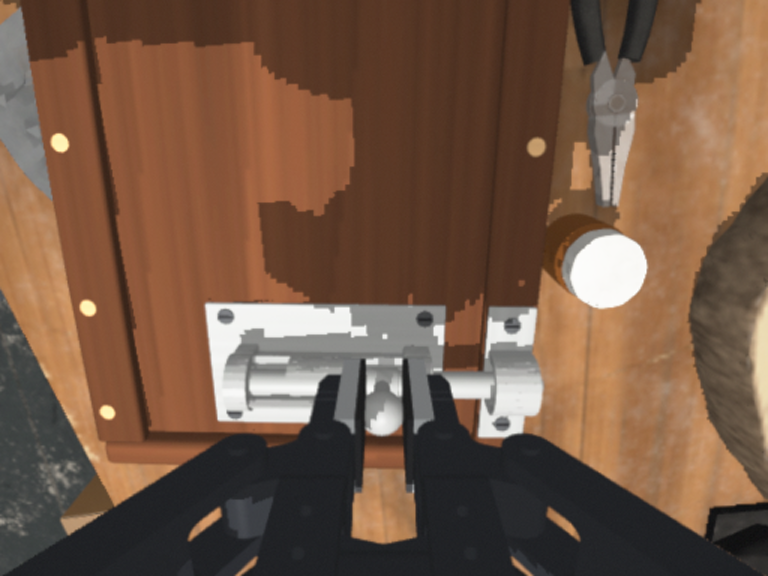

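```bash
python3 -m inch '[{"linear":[3,0,1],"spin":0,"grip":1},{"linear":[3,0,1.5],"spin":0,"grip":1},{"linear":[3,0,2],"spin":0,"grip":1},{"linear":[0,0,0],"spin":0,"grip":1},{"linear":[0,0,0],"spin":0,"grip":1}]' 40; python3 wl.py w11
```

```text
t: 13.4
tool_pos: [0.4995, -0.0543, 0.0967]
orientation: [-0.001, 0.734, 0.68, -0.001]
contact_force: [-16.9, 1.9, 10.9]
gripper_width: 0.0106
13.4 [ 0.4995126  -0.0542507   0.09667033] 85.63864569543425 [-1.08217154e-01  2.86366743e-01 -2.87633856e-01  9.98773766e-01
  5.39881877e-05  1.53869900e+00] [-16.87620434   1.88228539  10.94616674] 0.010576796454651649
```

View pics/w11.png

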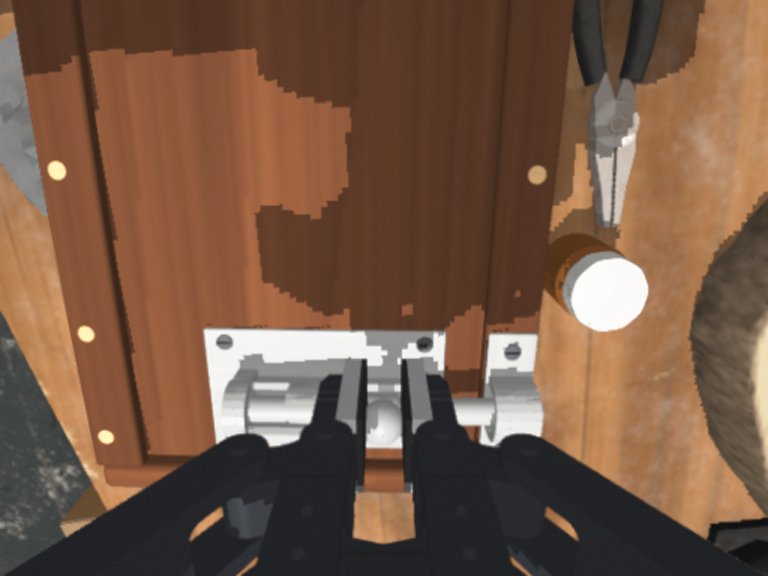

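```bash
python3 -m inch '[{"linear":[0,-2,0],"spin":0,"grip":0.4},{"linear":[0,0,0],"spin":0,"grip":0.4},{"linear":[0,0,-30],"spin":0,"grip":0.4},{"linear":[-25,0,0],"spin":0,"grip":1},{"linear":[-25,0,0],"spin":0,"grip":1}]' 30; python3 wl.py w12
```

```text
t: 14.08
tool_pos: [0.4961, -0.1048, 0.127]
orientation: [0.001, 0.733, 0.68, 0.001]
contact_force: [-0.1, 0.3, -0.0]
gripper_width: 0.0
14.075 [ 0.49609985 -0.10481636  0.1270011 ] 85.68083312960248 [-2.08229242e-01  2.68845852e-01 -2.29825495e-01  1.06978721e+00
  1.71572486e-05  1.43795045e+00] [-0.14906966  0.34083806 -0.03421545] 3.5969970955871105e-05
```

View pics/w12.png

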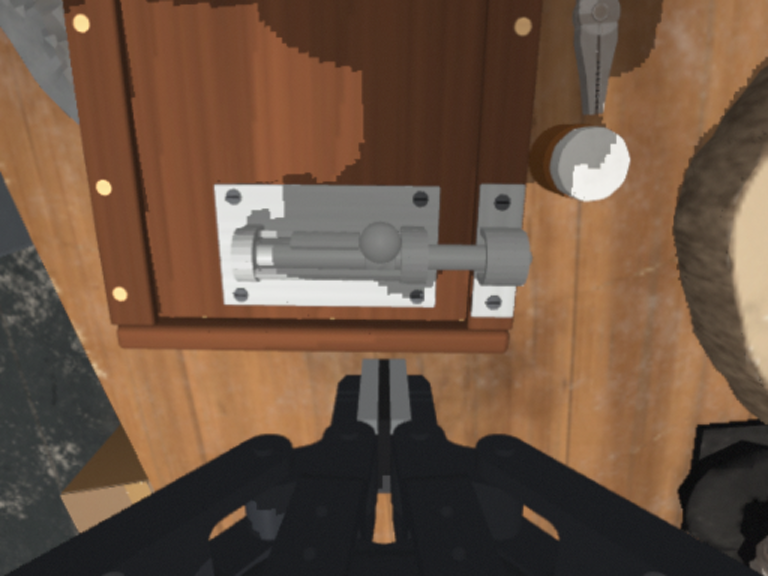

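```bash
cat > kn.py <<'E'
from h import *
import pickle,sys
n=sys.argv[1]; ku,kv,bu,bv=map(float,sys.argv[2:6])
s,d=pickle.load(open(f"pics/{n}.pkl","rb")); c=cam(d,s)
w,x,y,z=s["orientation"];M=Ro.from_quat([x,y,z,w]).as_matrix()
f=lambda p:(M.T@(p-s["tool_pos"])*1000)
b=f(ray(c,np.array([bu,bv])/1.5,.079)); print("bar",b.round(1))
best=min(np.arange(-.2,1.6,.01),key=lambda t:abs((f(ray(c,np.array([ku,kv])/1.5,.079+.03*np.cos(t)))[0]-b[0])-30*np.sin(t)))
print("theta",best,"knob",f(ray(c,np.array([ku,kv])/1.5,.079+.03*np.cos(best))).round(1))
E
python3 kn.py w12 380 243 455 257
```

```text
bar [29.4 29.5 48.1]
theta 0.41000000000000053 knob [41.3  0.2 20.5]
```

```bash
python3 -m inch '[{"linear":[0,0,29],"spin":0,"grip":1},{"linear":[18,0,0],"spin":0,"grip":1},{"linear":[7,0,0],"spin":0,"grip":1},{"linear":[6,0,0],"spin":0,"grip":1},{"linear":[5,0,1],"spin":0,"grip":1}]'; python3 -m inch '[{"linear":[4,0,1],"spin":0,"grip":1},{"linear":[3,0,1],"spin":0,"grip":1},{"linear":[2,0,1],"spin":0,"grip":1},{"linear":[0,0,0],"spin":0,"grip":1},{"linear":[0,0,0],"spin":0,"grip":1}]';python3 wl.py w13
```

```text
t: 14.75
tool_pos: [0.4984, -0.0679, 0.0967]
orientation: [0.001, 0.733, 0.68, 0.0]
contact_force: [-0.8, -0.7, -0.8]
gripper_width: 0.0001
t: 15.38
tool_pos: [0.4986, -0.0593, 0.0931]
orientation: [-0.0, 0.734, 0.68, 0.0]
contact_force: [0.3, 1.0, -0.4]
gripper_width: -0.0001
15.375 [ 0.49859439 -0.05932591  0.09311781] 85.6340079369793 [-1.18541752e-01  2.86970706e-01 -2.96524773e-01  9.87317556e-01
  1.78562567e-04  1.52845551e+00] [ 0.34365139  1.03149414 -0.41334608] -0.0001487380604416126
```

View pics/w13.png

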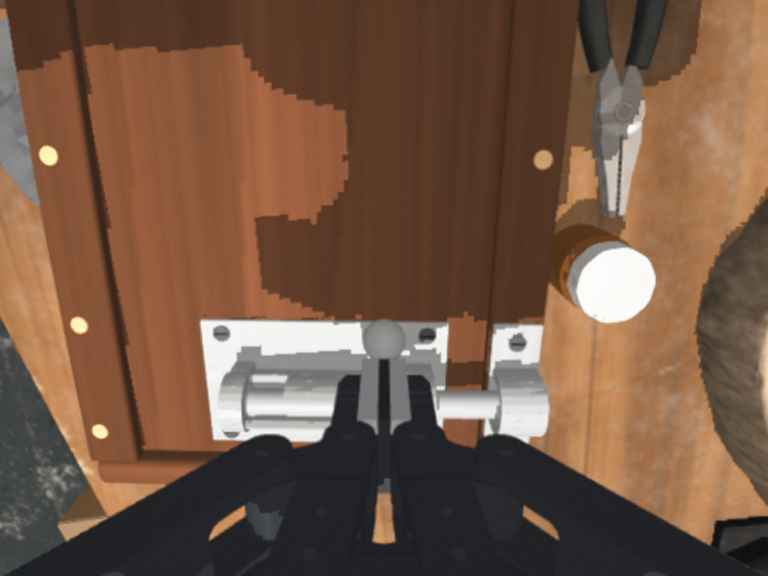

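```bash
python3 kn.py w13 384 340 470 404
```

```text
bar [-16.1  32.3  14.1]
theta 1.2800000000000014 knob [12.8  1.5  5.5]
```

```bash
python3 -m inch '[{"linear":[0,0,-18],"spin":0,"grip":1},{"linear":[14,1,0],"spin":0,"grip":1},{"linear":[0,0,14],"spin":0,"grip":1},{"linear":[0,0,5],"spin":0,"grip":1},{"linear":[0,0,4],"spin":0,"grip":1}]'; python3 -m inch '[{"linear":[0,0,1.5],"spin":0,"grip":1},{"linear":[0,0,1],"spin":0,"grip":1},{"linear":[0,0,1],"spin":0,"grip":1},{"linear":[0,0,0],"spin":0,"grip":1},{"linear":[0,0,0],"spin":0,"grip":1}]';python3 wl.py w14
```

```text
t: 16.05
tool_pos: [0.5001, -0.0454, 0.0871]
orientation: [-0.001, 0.734, 0.68, -0.0]
contact_force: [-0.8, 0.5, 0.4]
gripper_width: -0.0003
t: 16.68
tool_pos: [0.5007, -0.0455, 0.0851]
orientation: [0.0, 0.734, 0.68, 0.0]
contact_force: [-3.5, 0.9, 8.7]
gripper_width: -0.0003
16.675 [ 0.50073309 -0.04549855  0.08512449] 85.62992811023835 [-9.05958999e-02  2.94653126e-01 -3.07913536e-01  9.67705743e-01
 -3.04857558e-05  1.55647255e+00] [-3.51629959  0.87255765  8.71825518] -0.0002771456726579529
```

View pics/w14.png

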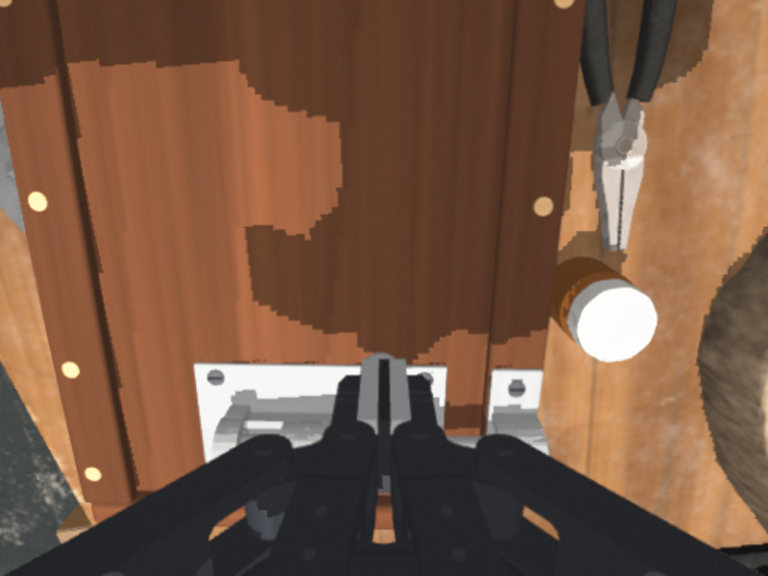

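Force is rising at the expected bottom (8.7 N, tip z 85). Press a little more, then retreat and look.

```bash
python3 -m inch '[{"linear":[0,0,1],"spin":0,"grip":1},{"linear":[0,0,1],"spin":0,"grip":1},{"linear":[0,0,0],"spin":0,"grip":1},{"linear":[0,0,0],"spin":0,"grip":1},{"linear":[0,0,0],"spin":0,"grip":1}]'; python3 -m inch '[{"linear":[0,0,-30],"spin":0,"grip":1},{"linear":[0,0,-40],"spin":0,"grip":1},{"linear":[-40,0,-40],"spin":0,"grip":1},{"linear":[-40,0,0],"spin":0,"grip":1},{"linear":[0,0,0],"spin":0,"grip":1}]';python3 wl.py w15;  python3 - <<'E'
from plant import vision
import cv2
a=vision.snapshot("scene")["pixels"][:,:,::-1]
cv2.imwrite("pics/s15.png",cv2.resize(a[150:310,190:390],None,fx=4,fy=3.7,interpolation=cv2.INTER_CUBIC))
E
```

```text
t: 17.35
tool_pos: [0.501, -0.0454, 0.0841]
orientation: [0.001, 0.734, 0.68, 0.001]
contact_force: [-8.8, 1.0, 25.1]
gripper_width: -0.0002
t: 17.98
tool_pos: [0.4946, -0.1274, 0.1931]
orientation: [0.001, 0.735, 0.679, 0.0]
contact_force: [-0.8, 0.6, -0.8]
gripper_width: -0.0
17.975 [ 0.49460657 -0.12735794  0.1930597 ] 85.46967974544638 [-2.51759426e-01  2.43660986e-01 -9.18158143e-02  1.23413900e+00
 -4.19714032e-04  1.39810532e+00] [-0.77535042  0.64460062 -0.76025706] -3.8246092333231114e-05
```

View pics/w15.png

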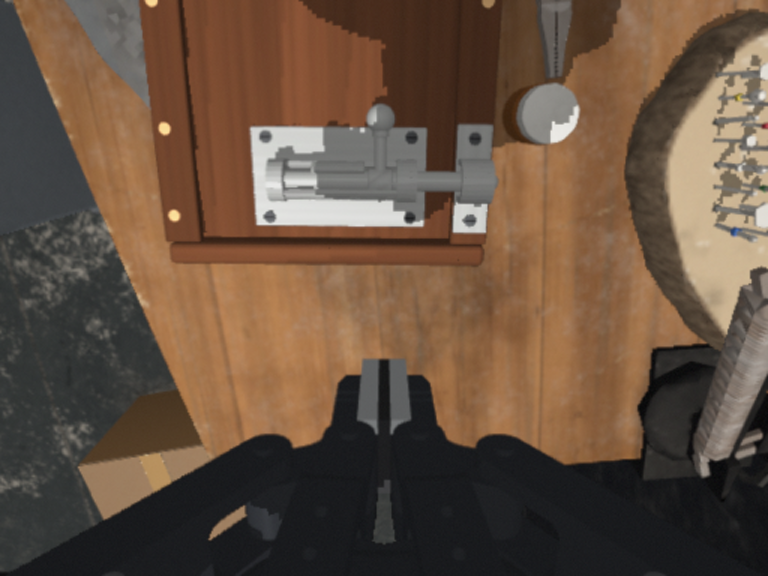

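View pics/s15.png

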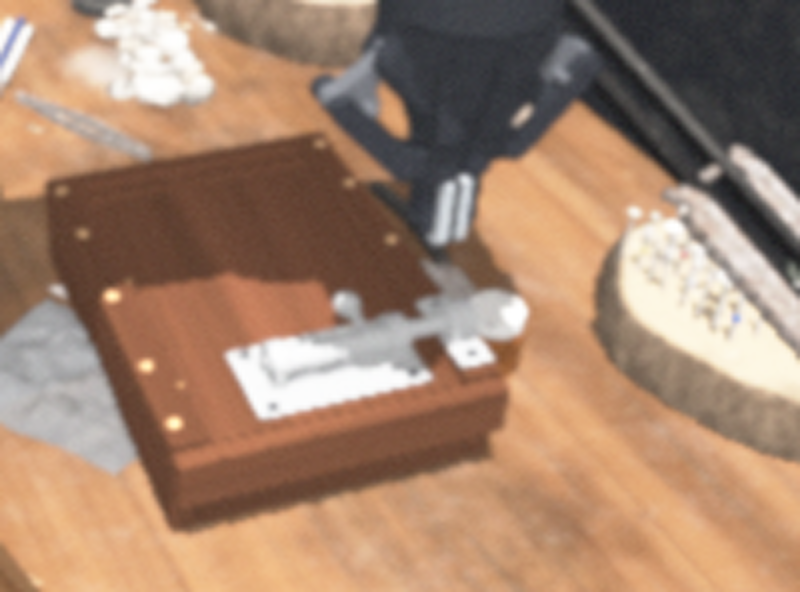

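```bash
python3 kn.py w15 380 118 440 181; python3 - <<'E'
from plant import vision
import cv2
a=vision.snapshot("top")["pixels"][:,:,::-1]
cv2.imwrite("pics/t15.png",cv2.resize(a[100:260,170:400],None,fx=3.4,fy=3.4,interpolation=cv2.INTER_CUBIC))
E
```

```text
bar [ 52.1  30.  114.1]
theta 1.5500000000000016 knob [ 82.5  -0.3 113.4]
```

View pics/t15.png

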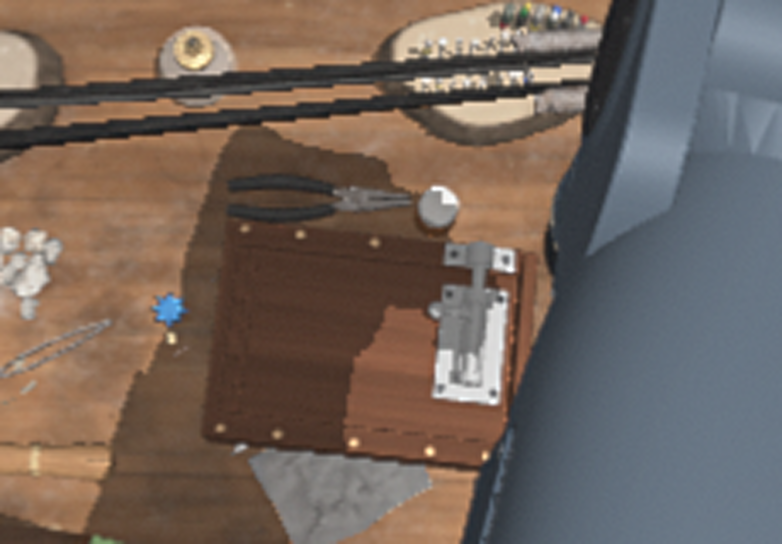

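The lid is home, the bolt is through the keeper and the handle is flat. The jar, star and clamp haven't moved, and the gripper is clear.

```bash
python3 -c "
from plant import job
print(job.finish_job())"
```

```text
the job is handed in; nothing more can be done
None
```

The chest is shut and bolted, and I handed the job in at about 18 s of the 45 s allowed.

- **Lid:** I pushed the end board until it met the stop. The force rose to 23 N with no further movement, and the pictures show the gap to the rail ends closed.
- **Bolt:** I gripped the knob and slid it across until it stopped moving at about 21 N. The bar then sat inside the keeper in the pictures. I measured the knob at about x = 29 mm, where 30 mm is fully across.
- **Handle:** The knob slipped in the grip partway through the fold, at about 0.4 rad. I let go, pushed it over with closed fingers to about 1.28 rad, then pressed it down from above until it stopped at 25 N. The last picture gives about 1.55 rad, which matches fully folded (1.571) within measuring error.

The last overhead view shows the jar and star where they were. Only part of the clamp was in that crop, and it looked unmoved. The arm ended clear of everything. The fingertip height when the handle bottomed out read 84–85 mm instead of the expected 86 mm. The difference is within the 2 mm calibration.

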